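Empty and zero the packing-bench scale

TASK

Get the packing-bench spring scale ready for the next parcel: slide the flat board mailer that was left in the scale's slotted cradle up and out, and put it down inside the open white tub. Then, with the cradle empty, turn the dial's black bezel, which has lugs to push with a finger, until the needle points exactly at the zero mark (the long thick bar on the dial). Leave the other things on the bench where they are.

Things in the scene. Friction and masses are not known exactly. Their poses are not given: they have to be found in the camera images.
- scale: grey spring scale, fixed to the bench, 190 x 410 mm, top 60 mm above the bench; origin under its centre, its y axis runs along its length. The slotted cradle stands on its +y half (centre at y = +100 mm), the dial lies face up on its -y half (centre at y = -105 mm)
- cradle_center (a point): centre of the middle slot of the aluminium cradle, at the height of the cradle's floor when empty (78 mm above the bench). The cradle has slotted end posts 60 mm tall (tops 142 mm above the bench, empty), 166 mm apart inside; slots 11 mm wide across the scale's x. It sits on a spring and sinks about 4 to 7 mm under the mailer
- cradle (a joint): how far the sprung cradle has sunk, m: 0 when empty, grows downwards, at most 0.010; it drives the needle
- mailer: flat rigid board mailer, cardboard brown, 8 mm thick (its x), 160 mm wide (its y), 140 mm tall (its z), about 0.2 kg, standing on edge in the middle slot; its upper 80 mm are clear of the posts; origin at the middle of its lower edge
- mailer_center (a point): middle of the mailer, 70 mm above its lower edge
- tub: open white plastic tub, fixed to the bench, 140 mm (its x) x 210 mm (its y), 100 mm tall, walls and floor about 6 mm; origin under its centre on the bench
- dial_center (a point): axis of the dial, 72 mm above the bench, at the bezel's upper face. Three equal black finger lugs stand on the bezel, their middles 67 mm from the axis, at 60, 180 and 300 degrees round from the zero mark; each is 20 mm long radially, 14 mm wide, its top 28 mm above the bezel's upper face (100 mm above the bench)
- zero_mark (a point): point on the zero mark, 46 mm from the dial's axis, turning with the bezel. The mark is the one long thick bar (8 mm wide), carried on in white over the black rim; the other marks are short thin ticks 20 degrees apart
- needle_tip (a point): tip of the dark needle, 46 mm from the dial's axis, 3 mm above the dial face; the needle's other end is a short stub. The load turns the needle clockwise from above; with the cradle empty it points along the scale's +x
- bezel (a joint): turn of the black bezel (156 mm across; turns both ways about the vertical without stops, a little stiff, stays where it is left), rad, anticlockwise seen from above, not wrapped; at 0 (or any whole number of turns) the zero mark lies along the scale's +x
- carton: closed brown carton 120 x 170 x 90 mm; bystander, origin under its centre
- flask: green vacuum flask, 70 mm across, 226 mm tall, standing beyond the scale; bystander, origin under its centre
- stapler: black stapler 140 x 34 x 47 mm; bystander, origin under its centre
- dispenser: grey bench tape dispenser 190 x 60 x 102 mm; bystander, origin under its centre
There are look-alikes about, which are no part of the job. Several things have the shape of the mailer; the one meant has the colours described above.

How it is judged:
By the outcome, as a careful person would: the job done as asked, in the order asked, and still so for the second after the job is handed in, with the robot touching nothing.
It also fails if it takes over 64 s, if anything falls off the work surface, if the arm or the gripper's body presses on something with over 40 N, if the wrist force passes 120 N, or if a joint passes its speed limit or range.

ROBOT

A 6-joint arm with a two-finger parallel gripper is mounted at the origin on the work surface. World frame = base frame: x ahead of the robot, y to its left, z up, the work surface at z = 0. Lengths are in m, angles in degrees, forces in N, time in s.
With the tool pointing down it reaches from about 0.3 to 0.75 m from the base axis. Payload 8.5 kg.
Tool frame: the origin (TCP) lies on the centre line of the jaws, within the pads' length; the fingertips stand 14 mm ahead of it and the grasp point (between the pads) lies 5 mm behind it; z points along the fingers, x is the direction in which the jaws open and shut, and the axes are right-handed (so a half turn about z gives the same grasp; the last joint's range is limited). The gripper opens to 85 mm and grips with 20 to 120 N. Pads are 22 mm wide; open, the fingers measure 114 mm over their backs; the gripper's body (76 mm by 85 mm) begins 54 mm behind the grasp point. The pads swing forward as they close: fully open they stand 13 mm farther back than shut.
Start: joints at [-75.705, 21.807, 74.336, -0, 83.858, -12.336], TCP at [0.247, -0.492, 0.206] pointing down, gripper open.
Joint ranges: [-178.18, 178.18], [-50.72, 133.34], [12.68, 142.11], [-81.47, 261.47], [9.98, 163.14], [-165.26, 165.26]. Speed limits (degrees/s): [136.94, 136.94, 180, 180, 180, 180].

INTERFACE

Orientations are given as a 3x3 rotation matrix whose columns are the frame's x, y, z axes.
In Python, from rig import * gives the robot as it stands.
- The arm moves only by the shell command python3 -m crank 'ROWS' [FORCE]. ROWS is JSON, one flat list of numbers, 7 for each row, row after row: the turn, a rotation vector about the world's x, y, z in rad, then the shift along the world's x, y, z in m, then the opening in per cent of the stroke, from 0 (shut) to 100 (fully open). A call has 1 to 20 rows; each row shifts and turns the commanded pose from where the row before left it; what a row does not reach is not made up. A row lasts 1/10 s, in which the tool goes at most 50 mm and 8.59 degrees, less where a joint would pass 70% of its speed; a pose out of reach is approached as far as the arm can. A call is refused whole if a number of a shift passes 0.05 or a number of a turn 0.15, either way. A call with a gripper value outside its range is refused whole. The fingers move at their own pace and stop on an object; FORCE is the grip in N (left out, the last holds). Time passes only in rows, so rows that do not move let the fingers close. It gives the time, the measured TCP pose, the force and the opening at its end, in the units of the state.
- observe(): the state, without advancing time (a new reading comes with each control period).
- get_image(name): name is "scene" or "top" or "wrist"; returns a dict with "frame" (420x560x3 uint8, red, green, blue), "fov_y" (degrees; the focal length in pixels is half the picture's height over the tangent of half this angle, whatever the lens; pixels are square), "cx", "cy" (the principal point, pixels), "k1" (the pictures are not rectified: a ray, as slopes to the right and down, at radius r is drawn at 1 + k1 r^2 times it, then the intrinsics apply), "world_to_cam" (4x4, takes a point from world to camera coordinates). Camera axes: x right, y up, looking along -z (the intrinsics and any distortion apply to the point x, -y, -z); pixel columns grow to the right and rows downward; lengths in m; the calibration is good to about 2 mm. A picture is of the moment at which its call begins. There is no depth.
- close_job(): hands the job in, once; it reports no verdict.
The state is a dict: "time_s": time; "q": joint angles; "qvel": joint speeds; "joint_efforts": joint torques, N m; "position": TCP position; "tool_rot": TCP orientation; "ft_force": force on the tool from outside, world axes, zero at the start; "wrist_torque": the same for the moment, N m; "grip_width": finger opening in m.
Only numpy, scipy, OpenCV 4.12 (cv2) and the standard library are available. Lean on these libraries where they do the work, as an engineer would, in place of code of your own. Each camera call takes 0.05 s, during which the arm holds its last target. There are 200 camera calls.

## Working session

There is one attempt and no reset: what is moved stays moved. The work goes in short steps, Python scripts to look and compute and a shell command to move; the robot and the scene stay as the last step left them, time stands still between calls to the robot, and variables do not carry over. Pictures are saved under pics/ and viewed, about 8 in all and at most 12, crops included, and the job is handed in when it is done.

```bash
mkdir -p pics; ls; cat > h.py <<'E'
from rig import *
import numpy as np, cv2
def ray(im,u,v):
    f=im["frame"].shape[0]/2/np.tan(np.radians(im["fov_y"]/2))
    K=np.array([[f,0,im["cx"]],[0,f,im["cy"]],[0,0,1]])
    p=cv2.undistortPoints(np.array([[[u,v]]],float),K,np.array([im["k1"],0,0,0.]))[0,0]
    # k1 model: drawn = (1+k1 r^2)*ideal = opencv model
    M=np.array(im["world_to_cam"]);R=M[:3,:3];t=M[:3,3]
    d=R.T@np.array([p[0],-p[1],-1.]);c=-R.T@t
    return c,d
def onz(im,u,v,z):
    c,d=ray(im,u,v);return c+d*(z-c[2])/d[2]
def px(im,P):
    M=np.array(im["world_to_cam"]);p=M[:3,:3]@np.array(P)+M[:3,3]
    a=np.array([p[0],-p[1]])/-p[2];a=a*(1+im["k1"]*(a@a))
    f=im["frame"].shape[0]/2/np.tan(np.radians(im["fov_y"]/2))
    return a*f+[im["cx"],im["cy"]]
def save(im,n,s=1,crop=None):
    f=im["frame"][:,:,::-1]
    if crop: x0,y0,x1,y1=crop; f=f[y0:y1,x0:x1]
    cv2.imwrite("pics/"+n,cv2.resize(f,None,fx=s,fy=s,interpolation=cv2.INTER_CUBIC))
E
python3 - <<'E'
from h import *
import pickle
for n in ["scene","top"]:
    im=get_image(n); save(im,n+"0.png",1.42); pickle.dump(im,open(n+"0.pkl","wb"))
    M=np.array(im["world_to_cam"]);print(n,im["fov_y"],im["k1"],-M[:3,:3].T@M[:3,3])
print(observe())
E
```

```text
pics
scene 52.03668619970666 -0.02938790361145045 [1.48497456 0.35014682 0.94208406]
top 49.080268581835355 -0.11189136442099791 [ 0.31282333 -0.0592526   1.31790687]
{'time_s': 0.1, 'q': array([-7.57071523e+01,  2.18373291e+01,  7.43799287e+01, -8.36379034e-04,
        8.38573575e+01, -1.23378067e+01]), 'qvel': array([ 0.02142108, -0.17189309, -0.10633383, -0.03525646, -0.00866865,
        0.01934862]), 'joint_efforts': array([ 5.24075222e-03, -4.49222946e+01, -2.31654328e+01, -9.54978168e-05,
        3.69128800e-03,  1.90806867e-05]), 'position': array([ 0.24643269, -0.49137154,  0.20587451]), 'tool_rot': array([[ 4.48238605e-01, -8.93913889e-01, -3.35569115e-04],
       [-8.93913042e-01, -4.48238653e-01,  1.25838786e-03],
       [-1.27530544e-03, -2.64088412e-04, -9.99999152e-01]]), 'ft_force': array([ 0.1383597 ,  0.54228859, -0.06162409]), 'wrist_torque': array([-0.03106494, -0.0307804 ,  0.0051251 ]), 'grip_width': 0.08554414580532765}
```

View pics/top0.png

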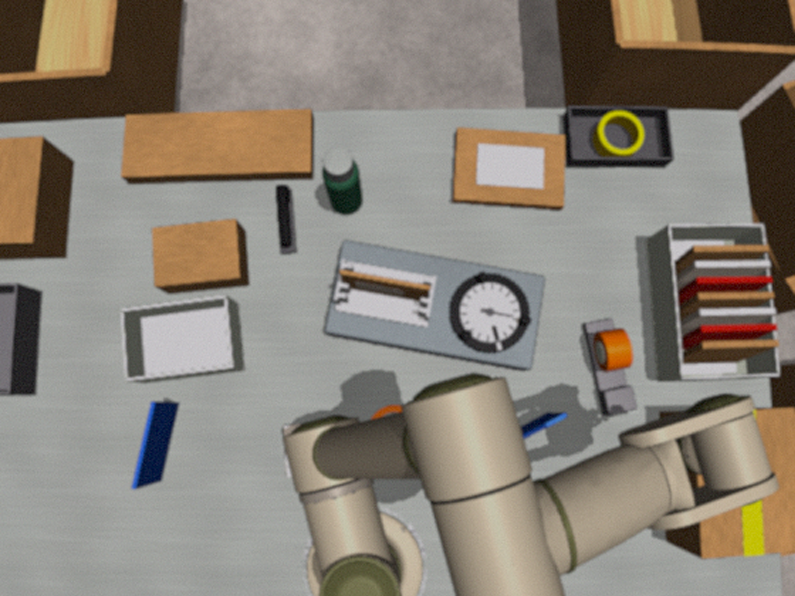

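View pics/scene0.png

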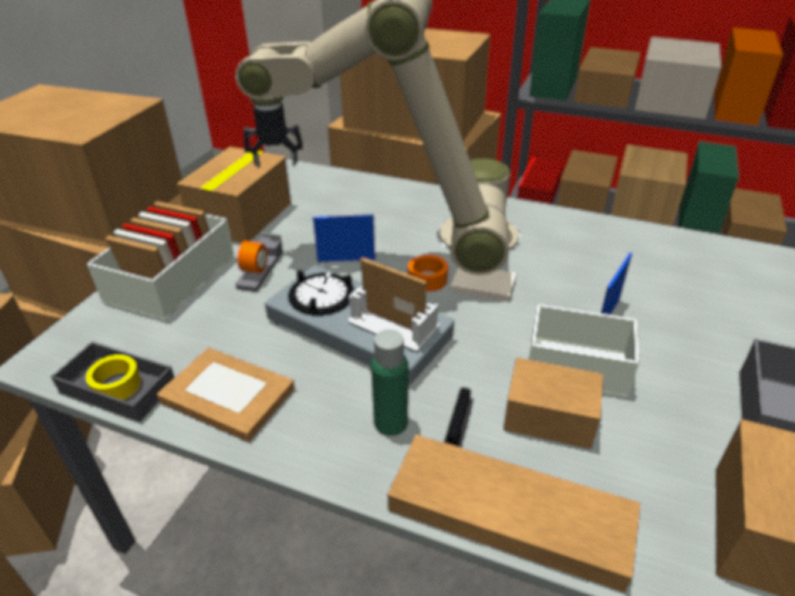

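The top view (×1.42) shows the scale with corners (343,240), (545,274), (531,369) and (327,334). The mailer's top edge runs (341,272)–(430,290). The dial is at (488,312), with the zero bar pointing at (498,345). The tub is at about (182,338). The scene view confirms the brown mailer standing in the cradle.

```bash
python3 - <<'E'
from h import *
import pickle
im=pickle.load(open("top0.pkl","rb"));sc=pickle.load(open("scene0.pkl","rb"))
k=1/1.42
P=[onz(im,u*k,v*k,.06) for u,v in [(343,240),(545,274),(531,369),(327,334)]]
print("scale corners",np.round(P,3),np.mean(P,0))
a,b,c,d=P;yax=((a-b)+(d-c));print("yaw y",np.degrees(np.arctan2(-yax[0],yax[1])),np.linalg.norm(yax)/2,np.linalg.norm(a-d))
T=[onz(im,u*k,v*k,.1) for u,v in [(122,308),(229,296),(241,369),(127,380)]]
print("tub",np.round(T,3),np.mean(T,0))
print("dial",onz(im,488*k,312*k,.072),"zero",onz(im,498*k,345*k,.072))
g=im["frame"];hsv=cv2.cvtColor(g,cv2.COLOR_RGB2HSV)
m=((hsv[...,0]<22)&(hsv[...,1]>90)&(hsv[...,2]>60)).astype(np.uint8)
m2=np.zeros_like(m);m2[int(255*k):int(310*k),int(330*k):int(440*k)]=1
pts=np.argwhere(m&m2)[:,::-1].astype(np.float32)
r=cv2.minAreaRect(pts);print(len(pts),r)
for q in cv2.boxPoints(r): print(q/k,onz(im,*q,.213))
h2=cv2.cvtColor(sc["frame"],cv2.COLOR_RGB2HSV)
# mailer top corners in scene (362,258),(427,291)
for u,v in [(362,258),(427,291)]: print("scene top",onz(sc,u*k,v*k,.213))
E
```

```text
scale corners [[ 0.641  0.031  0.06 ]
 [ 0.566 -0.367  0.06 ]
 [ 0.379 -0.33   0.06 ]
 [ 0.454  0.063  0.06 ]] [ 0.510011   -0.15086773  0.06      ]
yaw y -10.727601434305392 0.40289790248188107 0.1896136696887367
tub [[0.505 0.456 0.1  ]
 [0.525 0.246 0.1  ]
 [0.386 0.221 0.1  ]
 [0.367 0.439 0.1  ]] [0.44584039 0.3404931  0.1       ]
dial [ 0.49016091 -0.24908463  0.072     ] zero [ 0.42590466 -0.26583826  0.072     ]
286 ((270.25201416015625, 197.864013671875), (63.951541900634766, 6.439875602722168), 10.30484676361084)
[338.26675 277.34305] [0.53480765 0.0285622  0.213     ]
[339.90256 268.34595] [0.55062647 0.02568907 0.213     ]
[429.24893 284.59073] [ 0.51947643 -0.12805974  0.213     ]
[427.61313 293.58786] [ 0.50380411 -0.12483411  0.213     ]
scene top [ 0.51794035 -0.12328682  0.213     ]
scene top [0.57749368 0.04395981 0.213     ]
```

```bash
python3 -m crank '[0,0,0,0,0,0.04,60, 0,0,0,0,0,0.045,60, 0,0,0,0,0,0.045,60, 0,0,0.077,0.023,0.037,0,60, 0,0,0.077,0.023,0.037,0,60, 0,0,0.077,0.023,0.037,0,60, 0,0,0.077,0.023,0.037,0,60, 0,0,0.077,0.023,0.037,0,60, 0,0,0.077,0.023,0.037,0,60, 0,0,0.077,0.023,0.037,0,60, 0,0,0.077,0.023,0.037,0,60, 0,0,0.077,0.023,0.037,0,60, 0,0,0.077,0.023,0.037,0,60, 0,0,0.077,0.023,0.037,0,60, 0,0,0.073,0.023,0.037,0,60, 0,0,0,0,0,0,60, 0,0,0,0,0,0,60]'; python3 - <<'E'
from h import *
import pickle
im=get_image("wrist");save(im,"w1.png",1.42);pickle.dump(im,open("w1.pkl","wb"))
E
```

```text
time_s: 1.8
position: [0.5226, -0.047, 0.3359]
tool_rot: [[0.983, -0.184, -0.001], [-0.184, -0.983, 0.0], [-0.001, 0.0, -1.0]]
ft_force: [-0.7, -0.5, 0.2]
grip_width: 0.0511
```

View pics/w1.png

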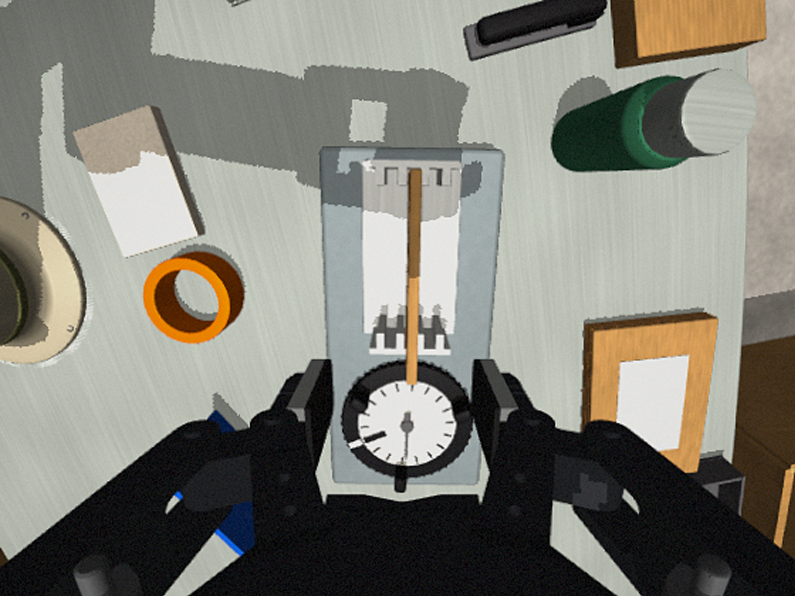

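The wrist view (×1.42) shows the mailer's top edge running (414,168)–(411,384), with the dial at (406,425). The zero bar points left at (357,443), and the needle points down the picture. I'll cast rays onto the mailer's top plane.

```bash
python3 - <<'E'
from h import *
import pickle
im=pickle.load(open("w1.pkl","rb"));k=1/1.42
M=np.array(im["world_to_cam"]);print("cam",-M[:3,:3].T@M[:3,3])
hsv=cv2.cvtColor(im["frame"],cv2.COLOR_RGB2HSV)
m=((hsv[...,0]<22)&(hsv[...,1]>90)&(hsv[...,2]>60)).astype(np.uint8)
m[:, :int(395*k)]=0;m[:,int(430*k):]=0;m[:int(150*k)]=0;m[int(400*k):]=0
for v in range(120,272,15):
    u=np.flatnonzero(m[v]);print(v,u.min(),u.max(),np.round(onz(im,u.min()-.5,v,.213)[:2],4),np.round(onz(im,u.max()+.5,v,.213)[:2],4)) if len(u) else 0
vs=np.flatnonzero(m.any(1));print(vs.min(),vs.max())
for v in (vs.min(),vs.max()): u=np.flatnonzero(m[v]).mean();print(onz(im,u,v,.213))
for n,u,v,z in [("dial",406,425,.069),("zero",357,443,.072),("needle",403,470,.075)]:print(n,onz(im,u*k,v*k,z))
E
```

```text
cam [0.53614379 0.02421759 0.50373755]
120 289 296 [0.5424 0.0294] [0.5499 0.028 ]
135 288 296 [0.539  0.0159] [0.5475 0.0143]
150 288 295 [0.5364 0.0019] [5.441e-01 5.000e-04]
165 288 295 [ 0.5338 -0.0124] [ 0.5416 -0.0138]
180 287 294 [ 0.5302 -0.0269] [ 0.5381 -0.0284]
195 287 294 [ 0.5275 -0.042 ] [ 0.5354 -0.0435]
210 287 294 [ 0.5246 -0.0575] [ 0.5327 -0.059 ]
225 286 294 [ 0.5207 -0.0733] [ 0.5299 -0.075 ]
240 286 293 [ 0.5177 -0.0898] [ 0.526  -0.0914]
255 286 293 [ 0.5146 -0.1069] [ 0.523  -0.1084]
270 287 292 [ 0.5124 -0.1247] [ 0.5189 -0.1259]
119 270
[0.54582118 0.02967355 0.213     ]
[ 0.51563695 -0.12528184  0.213     ]
dial [ 0.48981186 -0.25254339  0.069     ]
zero [ 0.42757897 -0.26460845  0.072     ]
needle [ 0.47541276 -0.31073539  0.075     ]
```

```bash
python3 -m crank '[0,0,-0.007,0.008,-0.001,0,60, 0,0,0,0,0,-0.04,60, 0,0,0,0,0,-0.04,60, 0,0,0,0,0,-0.04,60, 0,0,0,0,0,-0.029,60, 0,0,0,0,0,0,60, 0,0,0,0,0,0,30, 0,0,0,0,0,0,15, 0,0,0,0,0,0,0, 0,0,0,0,0,0,0, 0,0,0,0,0,0,0, 0,0,0,0,0,0,0]' 40
python3 -m crank '[0,0,0,0,0,0.01,0, 0,0,0,0,0,0.015,0, 0,0,0,0,0,0.02,0, 0,0,0,0,0,0.02,0, 0,0,0,0,0,0,0]'
```

```text
time_s: 3.05
position: [0.5306, -0.0486, 0.1877]
tool_rot: [[0.981, -0.192, 0.0], [-0.192, -0.981, -0.0], [0.0, 0.0, -1.0]]
ft_force: [-0.0, 0.1, 0.4]
grip_width: 0.0001
time_s: 3.55
position: [0.5315, -0.0489, 0.2555]
tool_rot: [[0.981, -0.192, 0.005], [-0.192, -0.981, -0.002], [0.006, 0.001, -1.0]]
ft_force: [0.7, -1.2, -0.7]
grip_width: 0.0003
```

```bash
python3 - <<'E'
from h import *
import pickle
im=get_image("wrist");pickle.dump(im,open("w2.pkl","wb"))
sc=get_image("scene");pickle.dump(sc,open("s2.pkl","wb"))
a=im["frame"];b=cv2.resize(sc["frame"][100:280,150:390],(560,420),interpolation=cv2.INTER_CUBIC)
o=cv2.resize(np.hstack([a,b]),None,fx=.71,fy=.71)[:,:,::-1];cv2.imwrite("pics/c2.png",o);print(observe()["position"])
E
```

```text
[ 0.53044695 -0.04859824  0.25241505]
```

View pics/c2.png

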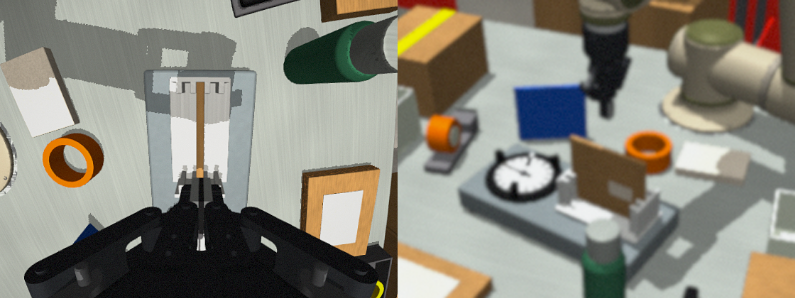

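```bash
python3 - <<'E'
from h import *
import pickle
im=pickle.load(open("w2.pkl","rb"));s=pickle.load(open("s2.pkl","rb"))
for P in [(.5305,-.0486,.2385),(.5305,-.0486,.257),(.531,-.048,.213),(.5458,.0297,.213),(.5156,-.1253,.213)]:
    print(P,px(im,P)*.71,(px(s,P)-[150,100])*7/3*.71)
M=np.array(im["world_to_cam"]);print(-M[:3,:3].T@M[:3,3])
hsv=cv2.cvtColor(im["frame"],cv2.COLOR_RGB2HSV)
E
```

```text
(0.5305, -0.0486, 0.2385) [199.3463027  169.37329125] [209.07683991 135.60027296]
(0.5305, -0.0486, 0.257) [199.33892212 177.23062988] [208.92010309 126.77311556]
(0.531, -0.048, 0.213) [199.70776258 159.97979319] [209.49582303 147.73053701]
(0.5458, 0.0297, 0.213) [199.29256806  82.07039942] [248.0148724  161.64038252]
(0.5156, -0.1253, 0.213) [199.4962954  223.33547301] [173.35592321 134.43542953]
[0.5445358  0.02253212 0.42332193]
```

The gripper shut on nothing, and the tips look higher than they should in the scene view. I'll draw the predicted points on the pictures to check the calibration.

```bash
python3 - <<'E'
from h import *
import pickle
im=pickle.load(open("w1.pkl","rb"));s=pickle.load(open("s2.pkl","rb"))
c=np.array([.510,-.151,0]);a=np.radians(-10.9)
X=np.array([np.cos(a),np.sin(a),0]);Y=np.array([-np.sin(a),np.cos(a),0]);Z=np.array([0,0,1])
def S(x,y,z): return c+x*X+y*Y+z*Z
box=[S(sx*.095,sy*.205,.06) for sx,sy in [(-1,-1),(1,-1),(1,1),(-1,1)]]
mc=np.array([.5307,-.0478,0])
ml=[mc+sy*.08*Y+z*Z for sy,z in [(-1,.073),(1,.073),(1,.213),(-1,.213)]]
post=[S(0,.1+y,.137) for y in(-.083,.083)]
dial=[S(.078*np.cos(t),-.105+.078*np.sin(t),.072) for t in np.linspace(0,6.28,25)]
tip=[np.array([.5305,-.0486,.2385])]
def draw(I,k,extra,x0,y0):
    o=cv2.resize(np.ascontiguousarray(I["frame"][:,:,::-1]),None,fx=k,fy=k,interpolation=cv2.INTER_CUBIC)
    for L,col in [(box,(0,0,255)),(ml,(255,0,255)),(dial,(0,255,0))]:
        cv2.polylines(o,[np.int32([px(I,p)*k for p in L])],True,col,1)
    for p in post+extra: cv2.circle(o,tuple(np.int32(px(I,p)*k)),4,(255,255,0),1)
    return o[y0:y0+560,x0:x0+400]
A=draw(s,2.6,tip,470,300);B=draw(im,1.42,[],220,20)
cv2.imwrite("pics/ov.png",np.hstack([A,cv2.copyMakeBorder(B,0,560-B.shape[0],0,0,0)]))
E
```

```text
(no output)
```

View pics/ov.png

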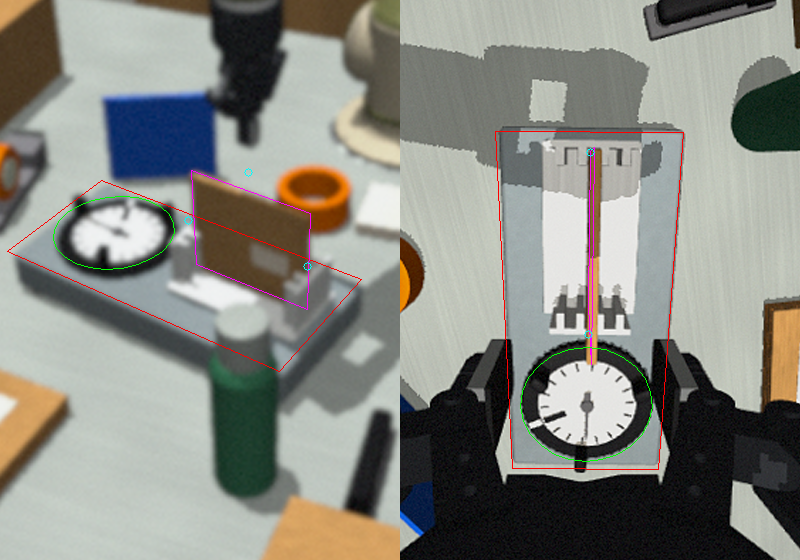

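The scale and mailer overlays fit both views, so the calibration is sound. The real fingertips, at (248,143) in the crop, sit well above the predicted spot at (248,172). I'll triangulate the tip from the two views.

```bash
python3 - <<'E'
from h import *
import pickle
im=pickle.load(open("w2.pkl","rb"));s=pickle.load(open("s2.pkl","rb"))
for (u,v) in [(200,178),(200,182)]:
  for (a,b) in [(248,140),(248,146)]:
    c1,d1=ray(im,u/.71,v/.71);c2,d2=ray(s,(470+a)/2.6,(300+b)/2.6)
    A=np.stack([d1,-d2],1);t=np.linalg.lstsq(A,c2-c1,rcond=None)[0]
    p,q=c1+d1*t[0],c2+d2*t[1];print(np.round((p+q)/2,4),"gap",np.round(np.linalg.norm(p-q),4))
o=observe();print(o["position"],o["ft_force"])
w=pickle.load(open("w1.pkl","rb"));print(210/np.tan(np.radians(w["fov_y"]/2)))
save(im,"w2c.png",4,(200,200,360,330))
E
```

```text
[ 0.5334 -0.0429  0.2826] gap 0.0083
[ 0.5326 -0.0447  0.2747] gap 0.0054
[ 0.5326 -0.0446  0.2824] gap 0.0055
[ 0.5318 -0.0465  0.2746] gap 0.0025
[ 0.53044695 -0.04859824  0.25241505] [ 0.12136766 -0.05822897 -0.07505303]
294.2919838846888
```

View pics/w2c.png

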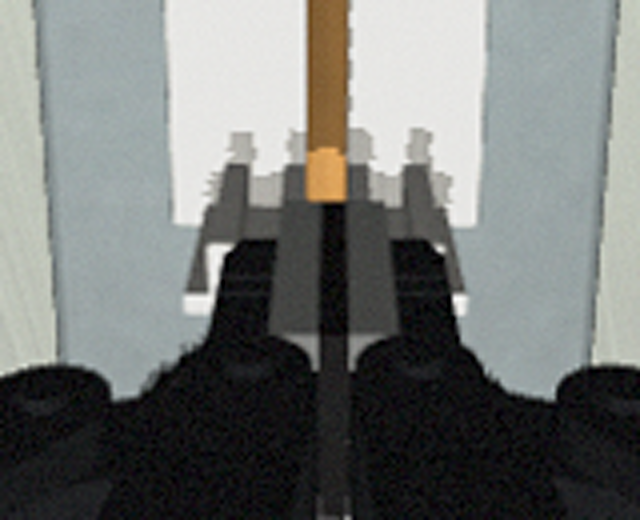

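The tips really are about 25 mm above the reported TCP, not 14 mm below it, so the first grasp closed just above the mailer. I'll go about 39 mm lower and watch the force.

```bash
python3 -m crank '[0,0,0,0,0,0,60, 0,0,0,0,0,0,60, 0,0,0,0,0,-0.03,60, 0,0,0,0,0,-0.03,60, 0,0,0,0,0,-0.03,60, 0,0,0,0,0,-0.014,60, 0,0,0,0,0,0,60]'
python3 -m crank '[0,0,0,0,0,0,40, 0,0,0,0,0,0,20, 0,0,0,0,0,0,0, 0,0,0,0,0,0,0, 0,0,0,0,0,0,0]' 40
```

```text
time_s: 4.35
position: [0.5293, -0.0483, 0.1461]
tool_rot: [[0.981, -0.192, -0.005], [-0.192, -0.981, 0.002], [-0.005, -0.001, -1.0]]
ft_force: [0.0, 0.2, -0.1]
grip_width: 0.0515
time_s: 4.85
position: [0.5308, -0.0487, 0.1489]
tool_rot: [[0.981, -0.192, 0.001], [-0.192, -0.981, -0.0], [0.001, 0.0, -1.0]]
ft_force: [1.1, 0.2, -0.3]
grip_width: 0.0076
```

```bash
python3 -m crank '[0,0,0,0,0,0.005,0, 0,0,0,0,0,0.01,0, 0,0,0,0,0,0.015,0, 0,0,0,0,0,0.015,0, 0,0,0,0,0,0.02,0, 0,0,0,0,0,0.02,0, 0,0,0,0,0,0.02,0, 0,0,0,0,0,0,0, 0,0,0,0,0,0,0]' 60
python3 - <<'E'
from h import *
import pickle
s=get_image("scene");t=get_image("top");pickle.dump(s,open("s3.pkl","wb"));pickle.dump(t,open("t3.pkl","wb"))
a=cv2.resize(s["frame"][80:300,150:470],(640,440));b=t["frame"][180:290,70:260]
b=cv2.resize(b,(285,165));o=np.zeros((440+165,800,3),np.uint8)[:600];o[:440,:640]=a;o[435:600,:285]=b
cv2.imwrite("pics/c3.png",o[:,:,::-1])
E
```

```text
time_s: 5.75
position: [0.5302, -0.0485, 0.2531]
tool_rot: [[0.981, -0.192, -0.0], [-0.192, -0.981, 0.0], [-0.0, -0.0, -1.0]]
ft_force: [-0.1, 0.4, -2.7]
grip_width: 0.0071
```

View pics/c3.png

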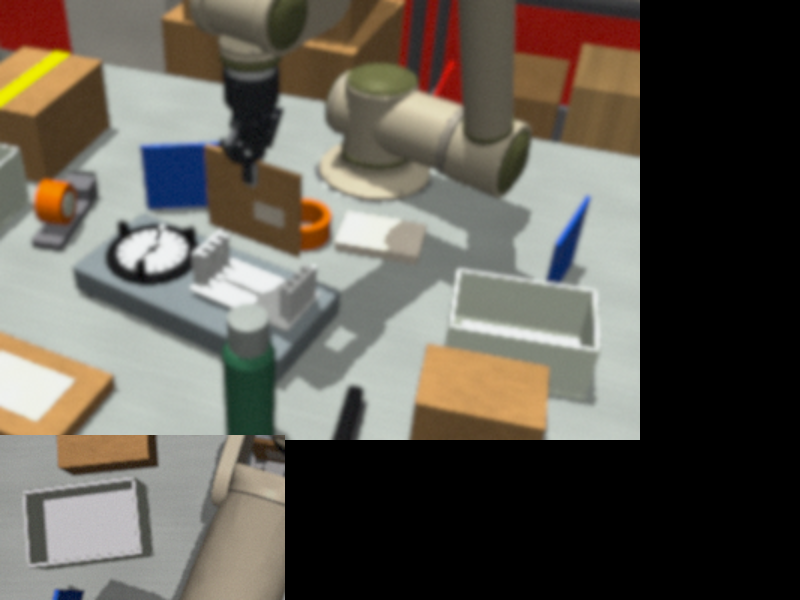

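The mailer is clear of the cradle and level, with its lower edge about 0.18 m up. The tub is empty and clear. Next I carry it over, yaw by 16° and tilt 30° toward the robot, so that it comes to rest wholly inside the tub.

```bash
python3 -m crank '[0,0,0.02,-0.004,0.02,0,0, 0,0,0.03,-0.008,0.04,0,0, 0,0,0.03,-0.008,0.04,0,0, 0,0,0.03,-0.008,0.04,0,0, 0,0,0.03,-0.008,0.04,0,0, 0,0,0.03,-0.008,0.04,0,0, 0,0,0.03,-0.008,0.04,0,0, 0,0,0.03,-0.008,0.04,0,0, 0,0,0.03,-0.008,0.04,0,0, 0,0,0.023,-0.009,0.04,0,0, 0,0,0,0,0.009,0,0, 0.009,-0.104,0,0,0,0,0, 0.009,-0.104,0,0,0,0,0, 0.009,-0.104,0,0,0,0,0, 0.009,-0.104,0,0,0,0,0, 0.009,-0.104,0,0,0,0,0, 0,0,0,0,0,0,0, 0,0,0,0,0,0,0]' 60
python3 - <<'E'
from h import *
import pickle
s=get_image("scene");t=get_image("top");w=get_image("wrist")
for n,i in zip("stw",(s,t,w)):pickle.dump(i,open(n+"4.pkl","wb"))
p=observe()["position"];print(p,px(s,p),px(t,p))
a=cv2.resize(s["frame"][60:300,250:490],(480,480));b=cv2.resize(w["frame"],(400,300));c=cv2.resize(t["frame"][180:290,70:260],(318,184))
o=np.zeros((490,800,3),np.uint8);o[:480,:480]=a;o[:240,480:800]=cv2.resize(b,(320,240));o[245:245+184,480:798]=c
cv2.imwrite("pics/c4.png",o[:,:,::-1])
E
```

```text
time_s: 7.65
position: [0.4534, 0.3401, 0.253]
tool_rot: [[0.865, 0.089, 0.494], [0.079, -0.996, 0.042], [0.496, 0.002, -0.868]]
ft_force: [0.9, -0.9, -2.3]
grip_width: 0.0074
[0.4544294  0.34026179 0.25348847] [417.86925616 191.27629894] [105.88005292 227.62077413]
```

View pics/c4.png

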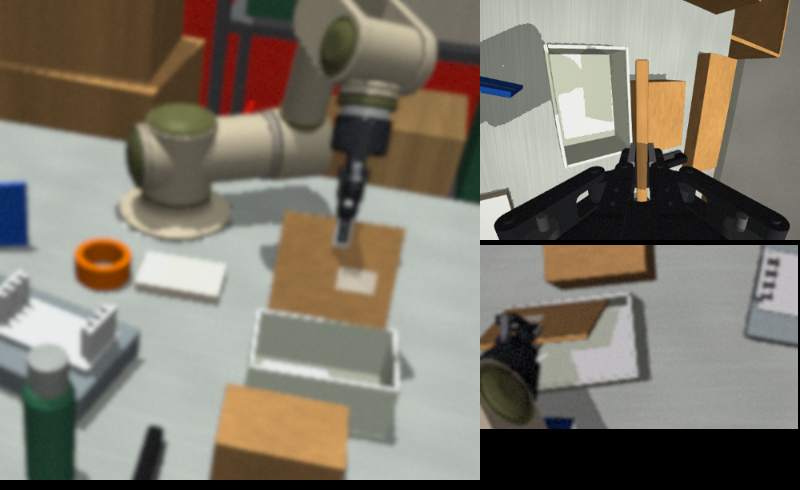

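The mailer hangs tilted over the tub with its lower edge toward the carton side. The projected TCP falls near the mailer's middle, as expected. Lowering now.

```bash
python3 -m crank '[0,0,0,0,0,-0.02,0, 0,0,0,0,0,-0.03,0, 0,0,0,0,0,-0.03,0, 0,0,0,0,0,-0.03,0, 0,0,0,0,0,-0.025,0, 0,0,0,0,0,-0.015,0, 0,0,0,0,0,-0.01,0, 0,0,0,0,0,-0.005,0, 0,0,0,0,0,-0.003,0, 0,0,0,0,0,0,0, 0,0,0,0,0,0,0]' 60; python3 -m crank '[0,0,0,0,0,-0.003,0, 0,0,0,0,0,-0.003,0, 0,0,0,0,0,0,0]'
```

```text
time_s: 8.9
position: [0.4539, 0.3405, 0.0861]
tool_rot: [[0.863, 0.089, 0.498], [0.078, -0.996, 0.043], [0.5, 0.001, -0.866]]
ft_force: [0.0, 0.1, -2.9]
grip_width: 0.0071
time_s: 9.2
position: [0.4533, 0.3402, 0.079]
tool_rot: [[0.864, 0.089, 0.496], [0.079, -0.996, 0.043], [0.498, 0.002, -0.867]]
ft_force: [0.2, -0.1, -2.6]
grip_width: 0.0074
```

```bash
python3 -m crank '[0,0,0,0,0,-0.003,0, 0,0,0,0,0,0,0]';python3 -m crank '[0,0,0,0,0,-0.003,0, 0,0,0,0,0,0,0]'; python3 -m crank '[0,0,0,0,0,-0.003,0, 0,0,0,0,0,0,0]'
```

```text
time_s: 9.4
position: [0.4534, 0.3403, 0.076]
tool_rot: [[0.864, 0.089, 0.496], [0.078, -0.996, 0.043], [0.498, 0.002, -0.867]]
ft_force: [0.3, 0.1, -3.0]
grip_width: 0.0074
time_s: 9.6
position: [0.4538, 0.3407, 0.0751]
tool_rot: [[0.862, 0.09, 0.499], [0.078, -0.996, 0.044], [0.501, 0.001, -0.865]]
ft_force: [-7.5, -3.3, 13.9]
grip_width: 0.0072
time_s: 9.8
position: [0.4537, 0.3408, 0.0748]
tool_rot: [[0.86, 0.09, 0.502], [0.078, -0.996, 0.045], [0.504, 0.0, -0.864]]
ft_force: [-23.3, -10.4, 41.8]
grip_width: 0.0074
```

It is on the floor. I ease up, open, and withdraw along the tool axis.

```bash
python3 -m crank '[0,0,0,0,0,0.005,0, 0,0,0,0,0,0,25, 0,0,0,0,0,0,35, 0,0,0,0,0,0,35, 0,0,0,-0.005,0,0.009,35, 0,0,0,-0.01,-0.001,0.018,35, 0,0,0,-0.02,-0.002,0.034,35, 0,0,0,-0.02,-0.002,0.034,35, 0,0,0,-0.02,-0.002,0.034,35, 0,0,0,0,0,0.02,35]'
python3 - <<'E'
from h import *
import pickle
s=get_image("scene");t=get_image("top");w=get_image("wrist")
for n,i in zip("stw",(s,t,w)):pickle.dump(i,open(n+"5.pkl","wb"))
a=cv2.resize(s["frame"][150:330,310:490],(480,480));c=cv2.resize(t["frame"][180:290,70:260],(318,184))
o=np.zeros((490,800,3),np.uint8);o[:480,:480]=a;o[:240,480:800]=cv2.resize(w["frame"],(320,240));o[245:245+184,480:798]=c
cv2.imwrite("pics/c5.png",o[:,:,::-1])
E
```

```text
time_s: 10.8
position: [0.3766, 0.3336, 0.2276]
tool_rot: [[0.862, 0.091, 0.499], [0.079, -0.996, 0.046], [0.501, -0.0, -0.866]]
ft_force: [1.0, -0.1, -0.7]
grip_width: 0.0297
```

View pics/c5.png

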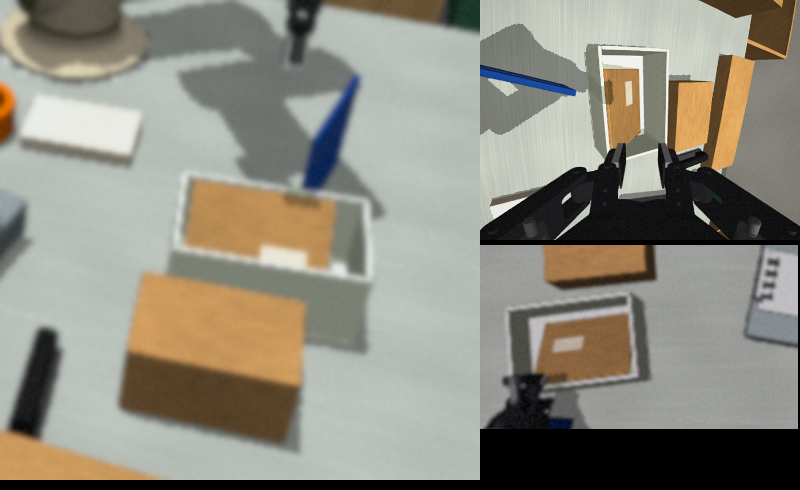

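The mailer rests wholly below the tub rim (blue board, carton and the rest untouched). Now I move the camera over the dial.

```bash
python3 -m crank '[-0.009,0.104,0,0,0,0.016,0, -0.009,0.104,0,0,0,0.016,0, -0.009,0.104,0,0,0,0.016,0, -0.009,0.104,0,0,0,0.016,0, -0.009,0.104,0,0,0,0.016,0, 0,0,-0.02,0.007,-0.047,0,0, 0,0,-0.02,0.007,-0.047,0,0, 0,0,-0.02,0.007,-0.047,0,0, 0,0,-0.02,0.007,-0.047,0,0, 0,0,-0.02,0.007,-0.047,0,0, 0,0,-0.02,0.007,-0.047,0,0, 0,0,-0.02,0.007,-0.047,0,0, 0,0,-0.02,0.007,-0.047,0,0, 0,0,-0.02,0.007,-0.047,0,0, 0,0,-0.02,0.007,-0.047,0,0, 0,0,-0.02,0.007,-0.047,0,0, 0,0,-0.02,0.007,-0.047,0,0, 0,0,-0.02,0.007,-0.047,0,0, 0,0,-0.02,0.007,-0.047,0,0, 0,0,0,0,0,0,0]'
python3 - <<'E'
from h import *
import pickle
t=get_image("top");w=get_image("wrist")
for n,i in zip("tw",(t,w)):pickle.dump(i,open(n+"6.pkl","wb"))
print(observe()["position"],observe()["q"])
cv2.imwrite("pics/c6.png",cv2.resize(w["frame"],None,fx=1.42,fy=1.42,interpolation=cv2.INTER_CUBIC)[:,:,::-1])
E
```

```text
time_s: 12.95
position: [0.476, -0.3297, 0.3003]
tool_rot: [[0.981, -0.195, -0.004], [-0.195, -0.981, 0.003], [-0.005, -0.002, -1.0]]
ft_force: [-0.5, -0.7, -0.6]
grip_width: 0.0001
[ 0.47621613 -0.32540024  0.3021294 ] [-4.61017974e+01  2.21760369e+01  5.82062393e+01  4.66426295e-03
  9.98480487e+01 -3.51107559e+01]
```

View pics/c6.png

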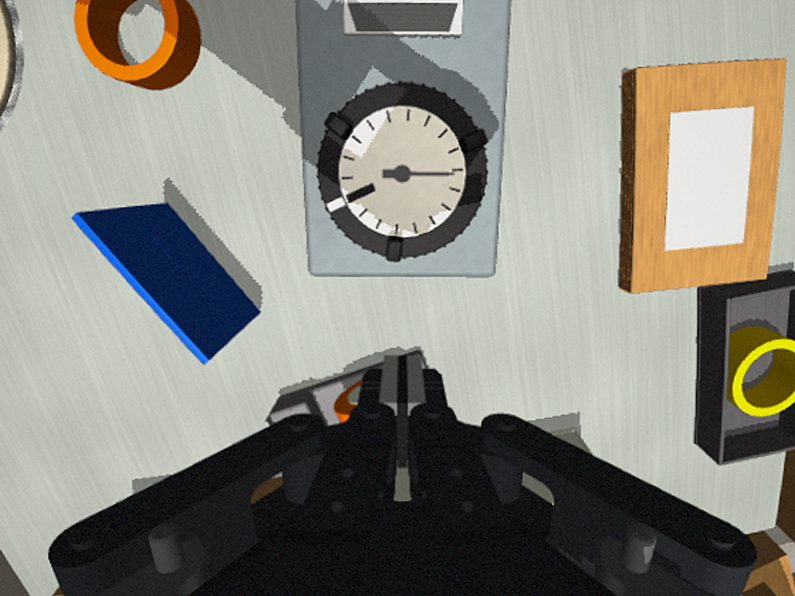

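The wrist view (×1.42) shows the needle now along scale +x (pivot at (402,173), tip right). The zero bar is at lower left (340,203), and the lugs are at about 26°, 146° and 266°. I'll measure these precisely.

```bash
cat > dial.py <<'E'
from h import *
def measure(w,c0=(.4895,-.2535),verbose=True):
    # rectify dial plane z=.072 around c0: 0.25 mm/px, world-aligned (col=+x, row=-y)
    N=800;s=.00025
    xs=c0[0]+(np.arange(N)-N/2)*s;ys=c0[1]-(np.arange(N)-N/2)*s
    Xg,Yg=np.meshgrid(xs,ys);P=np.stack([Xg.ravel(),Yg.ravel(),np.full(N*N,.072)],1)
    M=np.array(w["world_to_cam"]);q=P@M[:3,:3].T+M[:3,3];a=np.stack([q[:,0],-q[:,1]],1)/-q[:,2:]
    a*=1+w["k1"]*(a**2).sum(1,keepdims=True);f=210/np.tan(np.radians(w["fov_y"]/2))
    u=(a*f+[w["cx"],w["cy"]]).astype(np.float32).reshape(N,N,2)
    I=cv2.remap(w["frame"],u[...,0],u[...,1],cv2.INTER_LINEAR)
    g=I.max(2)
    # face disc: largest bright blob inside ring
    R=np.hypot(Xg-c0[0],Yg-c0[1])
    m=((g>110)&(R<.064)).astype(np.uint8);m=cv2.morphologyEx(m,cv2.MORPH_OPEN,np.ones((9,9)))
    n,l,st,ce=cv2.connectedComponentsWithStats(m);k=1+st[1:,4].argmax()
    h=cv2.convexHull(np.argwhere(l==k)[:,::-1].astype(np.int32));(cx,cy),r=cv2.minEnclosingCircle(h)
    e=cv2.fitEllipse(h);cx,cy=e[0]
    C=np.array([c0[0]+(cx-N/2)*s,c0[1]-(cy-N/2)*s])
    dx,dy=Xg-C[0],Yg-C[1];R=np.hypot(dx,dy);T=np.degrees(np.arctan2(dy,dx))
    z=(g>130)&(R>.062)&(R<.074)
    n,l,st,ce=cv2.connectedComponentsWithStats(z.astype(np.uint8));k=1+st[1:,4].argmax()
    za=np.degrees(np.arctan2(dy[l==k].mean(),dx[l==k].mean()))
    # needle: dark sector at R 15..30 mm (only needle and stub there; bar starts ~25)
    out={}
    for lo,hi in((.012,.024),(.020,.034)):
        d=(g<100)&(R>lo)&(R<hi)
        n,l,st,ce=cv2.connectedComponentsWithStats(d.astype(np.uint8))
        out[lo]=[(int(st[i,4]),round(float(np.degrees(np.arctan2(dy[l==i].mean(),dx[l==i].mean()))),1)) for i in range(1,n) if st[i,4]>60]
    # zero bar on face, 30..46 mm: dark, wide
    d=(g<100)&(R>.026)&(R<.046);n,l,st,ce=cv2.connectedComponentsWithStats(d.astype(np.uint8))
    bars=[(int(st[i,4]),round(float(np.degrees(np.arctan2(dy[l==i].mean(),dx[l==i].mean()))),1)) for i in range(1,n) if st[i,4]>150]
    if verbose: print("centre",C.round(4),"ell axes mm",np.round(np.array(e[1])*s*500,1),"zero rim",round(za,1),"white px",z.sum(),"\nneedle",out,"\nbars",bars)
    return I,C,za
E
python3 - <<'E'
from dial import *
import pickle
w=pickle.load(open("w6.pkl","rb"));I,C,za=measure(w)
a=np.radians(-11);X=np.array([np.cos(a),np.sin(a)]);Y=np.array([-X[1],X[0]])
c=np.array([.510,-.151]);print("from corners dial",c-.105*Y)
for th in(244,247):t=np.radians(th);print(th,C+.067*(np.cos(t)*X+np.sin(t)*Y))
save(dict(frame=I),"rect6.png",.7)
E
```

```text
centre [ 0.4888 -0.2498] ell axes mm [58.  60.8] zero rim -167.2 white px 1645 
needle {0.012: [(364, 165.1), (294, -8.4)], 0.02: [(326, -9.4), (828, -167.2)]} 
bars [(2256, -167.2), (444, -9.8)]
from corners dial [ 0.48996506 -0.25407085]
244 [ 0.44847598 -0.30326085]
247 [ 0.45133166 -0.30529778]
```

```bash
python3 -m crank '[0,0,-0.144,-0.013,0.011,0,0, 0,0,-0.144,-0.013,0.011,-0.03,0, 0,0,-0.145,0,0,-0.04,0, 0,0,0,0,0,-0.04,0, 0,0,0,0,0,-0.04,0, 0,0,0,0,0,-0.04,0, 0,0,0,0,0,-0.03,0, 0,0,0,0,0,-0.01,0, 0,0,0,0,0,-0.008,0, 0,0,0,0,0,0,0, 0,0,0,0,0,0,0]'
python3 - <<'E'
from h import *
import pickle
w=get_image("wrist");s=get_image("scene")
pickle.dump(w,open("w7.pkl","wb"))
a=cv2.resize(w["frame"][150:420,130:430],(500,450));b=cv2.resize(s["frame"][130:270,160:260],(300,420))
o=np.zeros((450,800,3),np.uint8);o[:,:500]=a;o[:420,500:]=b
cv2.imwrite("pics/c7.png",o[:,:,::-1])
E
```

```text
time_s: 14.15
position: [0.4511, -0.3029, 0.0677]
tool_rot: [[0.812, -0.583, 0.002], [-0.583, -0.812, -0.002], [0.002, 0.0, -1.0]]
ft_force: [-0.6, -0.6, 0.5]
grip_width: -0.0001
```

View pics/c7.png

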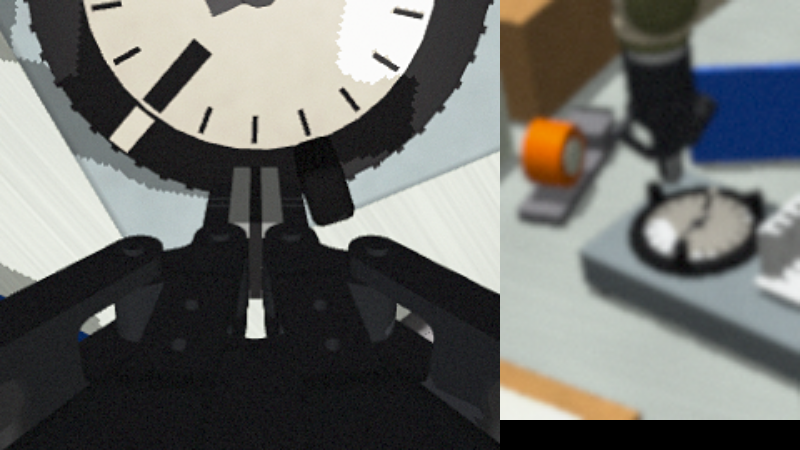

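The finger stands beside the lug, inside the bezel's rim, with nothing else near. I'll compute the arc's waypoints.

```bash
python3 - <<'E'
import numpy as np
r=.063;a=np.radians(-126+6*np.arange(27));P=r*np.stack([np.cos(a),np.sin(a)],1)
D=np.diff(np.round(P,4),axis=0)
print(", ".join("0,0,0.105,%.4f,%.4f,0,0"%tuple(d) for d in D))
E
```

```text
0,0,0.105,0.0055,-0.0036,0,0, 0,0,0.105,0.0059,-0.0030,0,0, 0,0,0.105,0.0061,-0.0023,0,0, 0,0,0.105,0.0064,-0.0017,0,0, 0,0,0.105,0.0065,-0.0011,0,0, 0,0,0.105,0.0066,-0.0003,0,0, 0,0,0.105,0.0066,0.0003,0,0, 0,0,0.105,0.0065,0.0011,0,0, 0,0,0.105,0.0064,0.0017,0,0, 0,0,0.105,0.0061,0.0023,0,0, 0,0,0.105,0.0059,0.0030,0,0, 0,0,0.105,0.0055,0.0036,0,0, 0,0,0.105,0.0052,0.0042,0,0, 0,0,0.105,0.0046,0.0046,0,0, 0,0,0.105,0.0042,0.0052,0,0, 0,0,0.105,0.0036,0.0055,0,0, 0,0,0.105,0.0030,0.0059,0,0, 0,0,0.105,0.0023,0.0061,0,0, 0,0,0.105,0.0017,0.0064,0,0, 0,0,0.105,0.0011,0.0065,0,0, 0,0,0.105,0.0003,0.0066,0,0, 0,0,0.105,-0.0003,0.0066,0,0, 0,0,0.105,-0.0011,0.0065,0,0, 0,0,0.105,-0.0017,0.0064,0,0, 0,0,0.105,-0.0023,0.0061,0,0, 0,0,0.105,-0.0030,0.0059,0,0
```

Shift inward and down a little, then sweep the first 6 rows (36°) and check.

```bash
python3 -m crank '[0,0,0,0.002,0.003,-0.007,0, 0,0,0,0,0,0,0]'; python3 -m crank '[0,0,0.105,0.0055,-0.0036,0,0, 0,0,0.105,0.0059,-0.003,0,0, 0,0,0.105,0.0061,-0.0023,0,0, 0,0,0.105,0.0064,-0.0017,0,0, 0,0,0.105,0.0065,-0.0011,0,0, 0,0,0.105,0.0066,-0.0003,0,0, 0,0,0,0,0,0,0]'
python3 - <<'E'
from dial import *
measure(get_image("wrist"),(.4888,-.2492))
E
```

```text
time_s: 14.45
position: [0.4524, -0.2991, 0.0589]
tool_rot: [[0.812, -0.583, -0.001], [-0.583, -0.812, 0.001], [-0.001, -0.0, -1.0]]
ft_force: [-0.8, -0.2, -0.1]
grip_width: 0.0002
time_s: 15.15
position: [0.4898, -0.3115, 0.0591]
tool_rot: [[1.0, 0.008, -0.0], [0.008, -1.0, 0.0], [-0.0, -0.0, -1.0]]
ft_force: [-1.1, -0.5, -0.7]
grip_width: 0.0
centre [ 0.4904 -0.2495] ell axes mm [58.3 58.4] zero rim -129.4 white px 1577 
needle {0.012: [(744, 170.1), (570, -12.3)], 0.02: [(650, -12.0), (677, -129.4)]} 
bars [(849, -11.8), (2149, -129.3)]
```

```bash
python3 -m crank '[0,0,0.105,0.0066,0.0003,0,0, 0,0,0.105,0.0065,0.0011,0,0, 0,0,0.105,0.0064,0.0017,0,0, 0,0,0.105,0.0061,0.0023,0,0, 0,0,0.105,0.0059,0.003,0,0, 0,0,0.105,0.0055,0.0036,0,0, 0,0,0.105,0.0052,0.0042,0,0, 0,0,0.105,0.0046,0.0046,0,0, 0,0,0.105,0.0042,0.0052,0,0, 0,0,0.105,0.0036,0.0055,0,0, 0,0,0.105,0.003,0.0059,0,0, 0,0,0.105,0.0023,0.0061,0,0, 0,0,0.105,0.0017,0.0064,0,0, 0,0,0.105,0.0011,0.0065,0,0, 0,0,0,0,0,0,0]'
python3 - <<'E'
from dial import *
measure(get_image("wrist"),(.4904,-.2495));print(observe()["q"])
E
```

```text
time_s: 16.7
position: [0.552, -0.2548, 0.0594]
tool_rot: [[0.095, 0.996, -0.0], [0.996, -0.095, 0.0], [-0.0, -0.0, -1.0]]
ft_force: [0.4, -0.1, 0.4]
grip_width: 0.0002
centre [ 0.4904 -0.2496] ell axes mm [58.3 58.4] zero rim -43.1 white px 1584 
needle {0.012: [], 0.02: [(272, -10.9), (674, -43.0)]} 
bars [(767, -11.1), (2126, -43.0)]
[-3.59422243e+01  3.52461681e+01  7.67321517e+01  9.32522452e-03
  6.80087315e+01 -1.20346985e+02]
```

```bash
python3 -m crank '[0,0,0.08,0.0003,0.0066,0,0, 0,0,0.08,-0.0003,0.0066,0,0, 0,0,0.08,-0.0011,0.0065,0,0, 0,0,0.08,-0.0017,0.0064,0,0, 0,0,0,0,0,0,0]'
python3 - <<'E'
from dial import *
measure(get_image("wrist"),(.4904,-.2495));print(observe()["q"])
E
```

```text
time_s: 17.25
position: [0.5494, -0.229, 0.0596]
tool_rot: [[-0.222, 0.975, 0.0], [0.975, 0.222, -0.0], [-0.0, 0.0, -1.0]]
ft_force: [0.0, 0.6, -0.4]
grip_width: 0.0
centre [ 0.4904 -0.2496] ell axes mm [58.3 58.4] zero rim -19.5 white px 1586 
needle {0.012: [], 0.02: [(566, -20.4)]} 
bars [(1999, -19.7)]
[-3.40348745e+01  3.41471616e+01  7.90002059e+01  1.76147449e-02
  6.68326754e+01 -1.36741689e+02]
```

```bash
python3 -m crank '[0,0,0.03,-0.0011,0.0031,0,0, 0,0,0.03,-0.0011,0.0031,0,0, 0,0,0,0,0,0,0]'
python3 - <<'E'
from dial import *
measure(get_image("wrist"),(.4904,-.2495))
E
```

```text
time_s: 17.6
position: [0.5471, -0.2228, 0.0595]
tool_rot: [[-0.283, 0.959, 0.0], [0.959, 0.283, 0.0], [0.0, 0.0, -1.0]]
ft_force: [0.6, -1.4, 0.7]
grip_width: -0.0
centre [ 0.4904 -0.2496] ell axes mm [58.3 58.4] zero rim -13.8 white px 1579 
needle {0.012: [], 0.02: [(83, -7.6), (284, -17.7)]} 
bars [(169, -8.1), (1024, -16.6)]
```

```bash
python3 -m crank '[0,0,0,-0.0008,0.0021,0,0, 0,0,0,0,0,0,0]'
python3 - <<'E'
from dial import *
I,C,z=measure(get_image("wrist"),(.4904,-.2495))
E
python3 -m crank '[0,0,0,0.0022,-0.0066,0,0, 0,0,0,0,0,0.03,0, 0,0,0,0,0,0.04,0, 0,0,0,0,0,0.04,0, 0,0,-0.14,-0.01,-0.02,0,0, 0,0,-0.14,-0.01,-0.02,0,0, 0,0,-0.14,-0.01,-0.02,0,0, 0,0,-0.14,-0.01,-0.02,0,0, 0,0,-0.14,-0.01,-0.02,0,0, 0,0,-0.14,-0.01,0,0,0, 0,0,-0.14,-0.01,0,0,0, 0,0,-0.14,0,0,0,0, 0,0,-0.14,0,0,0,0, 0,0,-0.14,0,0,0,0, 0,0,-0.14,0,0,0,0, 0,0,-0.1,0,0,0,0, 0,0,0,0,0,0,0]'
python3 - <<'E'
from dial import *
import pickle
w=get_image("wrist");pickle.dump(w,open("w9.pkl","wb"))
M=np.array(w["world_to_cam"]);print("cam",-M[:3,:3].T@M[:3,3])
I,C,z=measure(w,(.4904,-.2495));cv2.imwrite("rect9.png",I[:,:,::-1])
g=I.max(2).astype(float);s=.00025
# angular darkness profile per radius
for r in (.012,.016,.020,.023,.030,.038,.044,.05,.064,.068,.072):
    th=np.radians(np.arange(-40,20,.25));u=((C[0]+r*np.cos(th)-.4904)/s+400).astype(np.float32);v=(400-(C[1]+r*np.sin(th)+.2495)/s).astype(np.float32)
    p=cv2.remap(g.astype(np.float32),u[None],v[None],cv2.INTER_LINEAR)[0];print(r,p[::6].astype(int))
E
```

```text
time_s: 17.85
position: [0.5464, -0.2207, 0.0594]
tool_rot: [[-0.282, 0.959, 0.0], [0.959, 0.282, 0.0], [0.0, 0.0, -1.0]]
ft_force: [-0.1, -1.3, -0.2]
grip_width: -0.0003
centre [ 0.4904 -0.2496] ell axes mm [58.3 58.4] zero rim -12.1 white px 1582 
needle {0.012: [], 0.02: [(180, -6.9), (190, -16.8)]} 
bars [(565, -7.7), (675, -15.8)]
time_s: 19.6
position: [0.4786, -0.3276, 0.1693]
tool_rot: [[0.977, 0.214, -0.0], [0.214, -0.977, 0.001], [-0.0, -0.001, -1.0]]
ft_force: [0.1, 0.4, 0.2]
grip_width: -0.0001
cam [ 0.46348782 -0.2568998   0.337216  ]
centre [ 0.4904 -0.2493] ell axes mm [58.2 58.3] zero rim -12.0 white px 1572 
needle {0.012: [(601, 168.1), (477, -10.8)], 0.02: [(1030, -11.8)]} 
bars [(2220, -12.0)]
0.012 [205 204 205 206 206 207 208 208 210 210 207 202 193 168 136 107  89  82
  79  77  75  73  80  94 111 136 166 192 199 204 207 207 206 206 206 205
 206 207 207 207]
0.016 [204 204 204 204 203 203 204 206 205 204 204 204 205 203 189 152 106  83
  76  75  73  79  98 128 164 196 202 206 206 205 205 205 206 207 207 207
 206 205 205 205]
0.02 [206 206 207 205 205 205 205 206
[... 789 characters left out ...]
196
 198 199 200 199]
0.05 [197 196 196 198 189  42  70 200 199 197 196 199 199 198 200 192  44  25
  20  23  25  29 168 201 199 198 198 198 196 197 200 160  21 158 201 202
 200 196 196 196]
0.064 [ 27  23  24  28  25  19  27  25  25  30  26  25  26  25  21  23  71 207
 205 204 208 155  26  24  29  24  21  21  28  24  24  25  28  28  21  24
  23  27  24  28]
0.068 [ 46  31  26  23  23  24  23  25  26  20  25  26  31  43  42  43  68 231
 200 201 205 115  21  26  25  26  21  23  21  26  25  29  21  26  25  26
  26  29  24  25]
0.072 [ 45  48  44  46  26  26  18  24  25  31  41  42  44  43  45  41  56 241
 240 240 228  81  20  24  24  19  20  24  22  22  20  25  25  27  24  21
  21  22  26  21]
```

```bash
cat > fine.py <<'E'
import sys
from dial import *
def fine(w,c0=(.4904,-.2495)):
    I,C,z=measure(w,c0,False);g=cv2.cvtColor(I,cv2.COLOR_RGB2GRAY).astype(np.float32);g=I.max(2).astype(np.float32)
    s=.00025;B=[];Nn=[];pts=[]
    for r in np.arange(.028,.046,.001):
        th=np.arange(-32,8,.1);t=np.radians(th)
        u=((C[0]+r*np.cos(t)-c0[0])/s+400).astype(np.float32);v=(400-(C[1]+r*np.sin(t)-c0[1])/s).astype(np.float32)
        p=cv2.remap(g,u[None],v[None],cv2.INTER_LINEAR)[0]
        d=np.flatnonzero(p<115)
        d=max(np.split(d,np.flatnonzero(np.diff(d)>1)+1),key=len)
        B.append((th[d[0]]+th[d[-1]])/2)
        i=d[8:-8];k=np.clip(p[i]-45,0,30);Nn.append((k*th[i]).sum()/k.sum())
        y=r*np.sin(np.radians(Nn[-1]));pts.append((r*np.cos(np.radians(Nn[-1])),y))
    R=[]
    for r in np.arange(.060,.074,.001):
        th=np.arange(-32,8,.1);t=np.radians(th)
        u=((C[0]+r*np.cos(t)-c0[0])/s+400).astype(np.float32);v=(400-(C[1]+r*np.sin(t)-c0[1])/s).astype(np.float32)
        p=cv2.remap(g,u[None],v[None],cv2.INTER_LINEAR)[0];d=np.flatnonzero(p>130)
        if len(d):R.append((th[d[0]]+th[d[-1]])/2)
    print("C",C.round(4),"bar",np.round(np.median(B),2),"rim",np.round(np.median(R),2),"needle",np.round(np.median(Nn),2),np.round(Nn,1))
E
python3 - <<'E'
from fine import *
import pickle
fine(pickle.load(open("w9.pkl","rb")));fine(get_image("wrist"))
E
```

```text
C [ 0.4904 -0.2493] bar -12.0 rim -12.0 needle -11.05 [-11.  -11.5 -10.9 -11.  -10.8 -11.1 -11.  -11.1 -10.9 -11.1 -11.  -11.1
 -11.  -11.1 -11.  -11.2 -11.1 -11.1]
C [ 0.4904 -0.2493] bar -12.0 rim -12.05 needle -11.03 [-11.7 -10.7 -10.8 -11.1 -11.  -10.9 -10.9 -11.1 -11.1 -11.  -11.1 -11.1
 -11.  -11.2 -11.  -11.2 -10.9 -11. ]
```

Bar at −12.0° against needle at −11.05°, so it is about 1° short. I'll retrace to the lug and nudge it about 1 mm.

```bash
python3 -m crank '[0,0,0.1,0,0,0,0, 0,0,0.14,0,0,0,0, 0,0,0.14,0,0,0,0, 0,0,0.14,0,0,0,0, 0,0,0.14,0,0,0,0, 0,0,0.14,0.01,0,0,0, 0,0,0.14,0.01,0,0,0, 0,0,0.14,0.01,0.02,0,0, 0,0,0.14,0.01,0.02,0,0, 0,0,0.14,0.01,0.02,0,0, 0,0,0.14,0.01,0.02,0,0, 0,0,0.14,0.01,0.02,0,0, 0,0,0,0,0,-0.04,0, 0,0,0,0,0,-0.04,0, 0,0,0,0,0,-0.03,0, 0,0,0,0,0,0,0]' && python3 -m crank '[0,0,0,-0.0011,0.0033,0,0, 0,0,0,-0.0011,0.0033,0,0, 0,0,0,-0.0003,0.001,0,0, 0,0,0,0,0,0,0]'; python3 - <<'E'
from fine import *
fine(get_image("wrist"))
E
```

```text
time_s: 21.3
position: [0.5468, -0.2262, 0.0557]
tool_rot: [[-0.284, 0.959, -0.007], [0.959, 0.284, 0.005], [0.006, -0.005, -1.0]]
ft_force: [0.4, -0.1, 0.5]
grip_width: 0.0004
time_s: 21.7
position: [0.5468, -0.2201, 0.0609]
tool_rot: [[-0.283, 0.959, 0.003], [0.959, 0.283, -0.002], [-0.002, 0.002, -1.0]]
ft_force: [0.7, -0.4, 0.4]
grip_width: -0.0002Traceback (most recent call last):
  File "<stdin>", line 2, in <module>
  File "fine.py", line 12, in fine
    B.append((th[d[0]]+th[d[-1]])/2)
                 ~^^^
IndexError: index 0 is out of bounds for axis 0 with size 0
```

```bash
python3 - <<'E'
from fine import *
measure(get_image("wrist"),(.4904,-.2495));measure(get_image("wrist"),(.4904,-.2495))
E
```

```text
centre [ 0.4904 -0.2496] ell axes mm [58.3 58.4] zero rim -11.9 white px 1564 
needle {0.012: [], 0.02: [(173, -6.8), (193, -16.7)]} 
bars [(577, -7.7), (666, -15.7)]
centre [ 0.4904 -0.2496] ell axes mm [58.3 58.4] zero rim -11.9 white px 1569 
needle {0.012: [], 0.02: [(179, -6.7), (200, -16.7)]} 
bars [(580, -7.7), (663, -15.8)]
```

Nearly touching: the rim moved only from −12.1 to −11.9. I nudge another 0.9 mm.

```bash
python3 -m crank '[0,0,0,-0.0003,0.0009,0,0, 0,0,0,0,0,0,0]'; python3 - <<'E'
from fine import *
measure(get_image("wrist"),(.4904,-.2495))
E
```

```text
time_s: 22.05
position: [0.5459, -0.219, 0.0596]
tool_rot: [[-0.282, 0.959, 0.0], [0.959, 0.282, -0.0], [-0.0, 0.0, -1.0]]
ft_force: [0.6, -1.4, 0.9]
grip_width: -0.0001
centre [ 0.4904 -0.2496] ell axes mm [58.3 58.4] zero rim -10.7 white px 1559 
needle {0.012: [], 0.02: [(234, -6.1), (132, -16.2)]} 
bars [(794, -7.0), (448, -15.2)]
```

Now I retreat, recheck, and take the last picture.

```bash
python3 -m crank '[0,0,0,0.0022,-0.0066,0,0, 0,0,0,0,0,0.03,0, 0,0,0,0,0,0.04,0, 0,0,0,0,0,0.04,0, 0,0,-0.14,-0.01,-0.02,0,0, 0,0,-0.14,-0.01,-0.02,0,0, 0,0,-0.14,-0.01,-0.02,0,0, 0,0,-0.14,-0.01,-0.02,0,0, 0,0,-0.14,-0.01,-0.02,0,0, 0,0,-0.14,-0.01,0,0,0, 0,0,-0.14,-0.01,0,0,0, 0,0,-0.14,0,0,0,0, 0,0,-0.14,0,0,0,0, 0,0,-0.14,0,0,0,0, 0,0,-0.14,0,0,0,0, 0,0,-0.1,0,0,0,0, 0,0,0,0,0,0,0]'
python3 - <<'E'
from fine import *
w=get_image("wrist");fine(w);fine(get_image("wrist"))
t=get_image("top")["frame"];s=get_image("scene")["frame"]
o=np.zeros((600,800,3),np.uint8);o[:300,:400]=cv2.resize(w["frame"],(400,300));o[:300,400:]=cv2.resize(s,(400,300));o[300:,:400]=cv2.resize(t,(400,300));o[300:,400:]=cv2.resize(s[160:310,310:510],(400,300))
cv2.imwrite("pics/c9.png",o[:,:,::-1])
E
```

```text
time_s: 23.8
position: [0.4778, -0.3257, 0.1691]
tool_rot: [[0.977, 0.214, -0.001], [0.214, -0.977, 0.001], [-0.001, -0.001, -1.0]]
ft_force: [0.6, -0.3, -0.5]
grip_width: -0.0
C [ 0.4904 -0.2493] bar -10.8 rim -10.72 needle -11.07 [-11.5 -10.9 -11.  -11.1 -11.2 -10.9 -11.1 -11.  -11.1 -11.1 -11.  -11.
 -11.1 -11.1 -11.1 -11.2 -11.  -11.1]
C [ 0.4904 -0.2493] bar -10.8 rim -10.75 needle -11.07 [-11.5 -12.  -10.9 -10.9 -10.8 -10.8 -11.  -10.9 -11.  -11.1 -11.2 -11.2
 -11.1 -11.1 -11.1 -11.2 -11.1 -11.1]
```

View pics/c9.png

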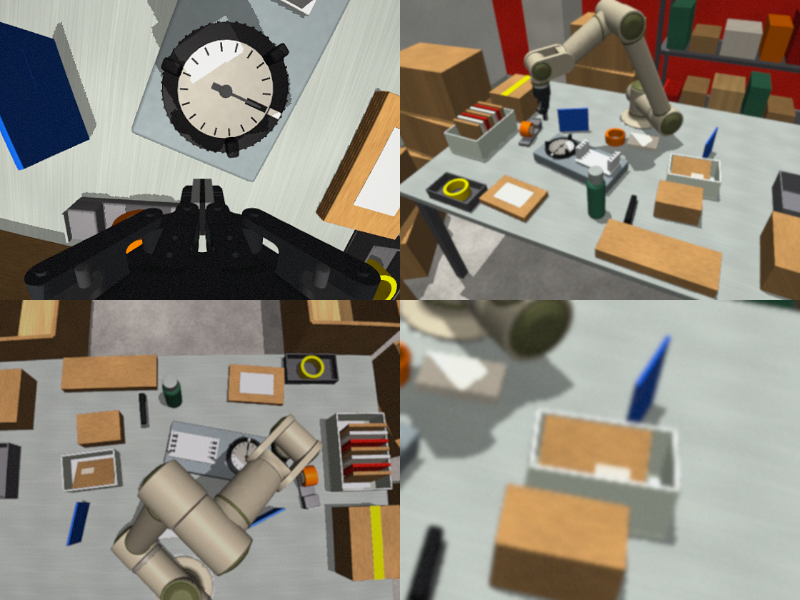

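The bar is at −10.8° and the needle at −11.07°, a difference of 0.3°. The mailer is in the tub and the bystanders have not moved. Handing in.

```bash
python3 -c "from rig import *; print(close_job(), observe()['time_s'])"
```

```text
the job is handed in; nothing more can be done
the job is handed in; nothing more can be done
```

The mailer is in the white tub, the cradle is empty, and the dial is zeroed. The job was handed in at about 24 s; it reports no verdict.

- **Mailer:** I slid it up out of the cradle and released it tilted in the tub. In the pictures it lies wholly below the rim.
- **Dial:** With the cradle empty, I pushed one lug about 155° anticlockwise with the closed fingers, then nudged it to finish. The last check put the zero bar at −10.8° (−10.7° on the rim) and the needle at −11.07°, about 0.3° apart. Part of that could be viewing parallax.
- **Surroundings:** The other things on the bench look unmoved in the last pictures, and the gripper was clear of everything.

**What disagreed or failed:**
- **First grasp:** It closed on air. The pictures put the fingertips about 25 mm above the reported TCP instead of 14 mm below it. The second grasp went about 39 mm lower and held.
- **First dial push:** It ended about 1° short, so I went back and nudged it.
- **Force on the tub floor:** Feeling for the floor with the held mailer peaked at about 49 N at the wrist (limit 120 N). That load went through the mailer. The 40 N limit covers the arm or gripper body pressing on something, and the reading can't show that separately.

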